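Pull up and hold the recipe stand's telescoping mast

ROBOT

A 6-joint arm with a two-finger parallel gripper is mounted at the origin on a cart in front of the work surface, level with it; the furniture and walls round the work are solid. World frame = base frame: x ahead of the robot, y to its left, z up, the work surface at z = 0. Lengths are in m, angles in rad, forces in N, time in s.
With the tool pointing down it reaches from about 0.275 to 1 m from the base axis. Payload 8.4 kg.
Tool frame: the origin (TCP) lies on the centre line of the jaws, within the pads' length; the fingertips stand 14 mm ahead of it and the grasp point (between the pads) lies 5 mm behind it (ctrl.tip_extent is the distance from the TCP to the fingertips, in m); z points along the fingers, y is the line along which they close (so a half turn about z gives the same grasp; the last joint's range is limited). The gripper opens to 85 mm and grips with 20 to 120 N. Pads are 22 mm wide; open, the fingers measure 114 mm over their backs; the gripper's body (76 mm by 85 mm) begins 54 mm behind the grasp point. The pads swing forward as they close: fully open they stand 13 mm farther back than shut.
Start: joints at [-1.153, 0.353, 1.633, -0, 1.155, -0.002], TCP at [0.255, -0.571, 0.245] pointing down, gripper open.
Joint ranges: [-2.63, 2.63], [-0.92, 2.1], [0.06, 2.66], [-1.3, 4.44], [0, 2.69], [-3.02, 3.02]. Speed limits (rad/s): [2.22, 2.22, 2.79, 3.14, 3.14, 3.14].

INTERFACE

Orientations are given as a unit quaternion [x, y, z, w].
In Python, from workcell import ctrl gives the robot as it stands.
- The arm moves only by the tool move_arm, never from a script. Its argument "moves" is one flat list of numbers, 6 for each row, row after row: the shift along the tool's x, y, z in units of 0.3 m (1.0 is 0.3 m), then the turn, a rotation vector about the tool's x, y, z in units of pi/2 rad (1.0 is pi/2 rad). In form: [x, y, z, ax, ay, az, x, y, z, ax, ay, az, ...]. A call has exactly 5 rows; each row shifts and turns the commanded pose from where the row before left it, along the tool's axes as they then stand; what a row does not reach is not made up. A row lasts 1/12 s, in which the tool goes at most 41.7 mm and 7.16 degrees, less where a joint would pass 70% of its speed; a pose out of reach is approached as far as the arm can. A call with a number of a shift or a turn outside -1 to 1 is refused whole. A call with a gripper value outside its range is refused whole. "grip" is the opening, from 0 (shut) to 1 (fully open), set as the call begins (left out, the last holds). The fingers move at their own pace and stop on an object; the grip force is fixed at half the most. Time passes only in rows, so rows that do not move let the fingers close, or fill a call up. It gives the time, the measured TCP pose, the force, the opening and the grip force at its end, in the units of the state.
- ctrl.sense(): the state, without advancing time (a new reading comes with each control period).
- ctrl.get_image(name): name is "side" or "top"; returns the picture (384x512x3 uint8, blue, green, red); there is no depth.
- ctrl.get_calibration(name): a dict with "K" (3x3 intrinsics, pixels), "rvec" (rotation vector, rad) and "tvec" (3), from world to camera coordinates, as OpenCV has them. Camera axes: x right, y down, z forward; pixel columns grow to the right and rows downward; lengths in m; the calibration is good to about 2 mm. A picture is of the moment at which its call begins. get_calibration takes no time and is no camera call.
- ctrl.sign_off(): hands the job in; it is judged then, once.
Trained networks look in the newest picture that a camera, given by its name, has taken for a name from the list of things; names that differ only in an ending like _2 or _b are one class to them, and where a whole thing is asked for, a point or a joint stands for the part that bears it (a point fixed in the world has none). Each returns a list of dicts, best first, with "p" (0 to 1); they miss things now and then, are a little off and sometimes report something else, mostly with a low value. They report only what shows in the picture. A call takes as long as a camera call.
- ctrl.spot_in(camera, label): "point" ([x, y, z] in m, in world coordinates, good to about 4 mm: the middle of the surface that is visible of it).
- ctrl.trace(camera, label): "region" (384x512 bool, what is visible of it).
- ctrl.place_of(camera, label): "point" ([x, y, z] in m, in world coordinates, good to about 4 mm: a listed point, or the origin of a listed thing).
The state is a dict: "clock": time; "joint_pos": joint angles; "joint_vel": joint speeds; "effort": joint torques, N m; "tool_pos": TCP position; "eef_rot": TCP orientation; "force": force on the tool from outside, world axes, zero at the start; "ft_torque": the same for the moment, N m; "finger_gap": opening from 0.0 (shut) to 1.0 (fully open); "grip_force": force on a finger pad.
Only numpy, scipy, OpenCV 4.12 (cv2) and the standard library are available. Lean on these libraries where they do the work, as an engineer would, in place of code of your own. Each camera call takes 0.05 s, during which the arm holds its last target. There are 200 camera calls.

TASK

Press the red button on the foot of the grey recipe-card stand and let it come up again, so that the short mast pops up by itself to its first stop. Then take the mast by its round black head, pull it straight up to its second stop, as far as it goes, and finish while still holding it there, so that I can tighten the collar (it springs back if let go). Leave the jam jar, the spice jar and the mug beside it where they stand.

Things in the scene. Friction and masses are not known exactly. Their poses are not given: they have to be found in the camera images.
- stand: Recipe stand, fixed to the table: grey foot 184 x 84 x 22 mm, long along its x; origin at the centre of its underside. Mast upright at x = -50 mm, red button at x = +50 mm. The fixed tube round the mast (44 mm across) ends in a black collar 47 mm across, top 96 mm above the table, with a small clamp lever reaching 33 mm from the mast axis towards +y.
- head (a point): Centre of the mast's round black head: a vertical cylinder 40 mm across and 29 mm high (this point is half-way up it; the head reaches 14.5 mm above and below). Pushed in and latched, this point is 113.5 mm above the table, at the first stop about 136 mm, at the second stop 213.5 mm. Grip the head across its 40 mm; it looks the same from all sides.
- button_top (a point): Centre of the top face of the round red push button, 32 mm across, 36 mm above the table when up, 27 mm when fully down. Press it straight down; it springs back by itself.
- button (a joint): Button travel, as a rocking angle in rad: 0 = up, 0.1 = fully down (its top 9 mm lower), which takes about 4.5 N. Past about 0.06 it lets the mast go.
- mast (a joint): How far the mast is out, straight up, in m: 0 = in and latched (cannot be pulled until the button has been pressed), about 0.022 = first stop, where its spring lifts it after the press, 0.100 = second stop, the hard end. Beyond the first stop the spring pulls back with 150 N per m, about 12 N at the second stop; it slides back if let go.
- jar: Glass jar with red jam and a white cap, 72 mm across, 102 mm high; leave it alone. Origin at the centre of its underside.
- spice: Spice jar with a green cap, 46 mm across, 106 mm high; leave it alone. Origin at the centre of its underside.
- mug: Cream mug with a handle at its +y side, 83 x 117 x 94 mm; leave it alone. Origin at the centre of its underside.

How it is judged:
On the way, in this order (a step that is already met when the one before it is completed fails the run):
1. the button is pressed (half-way down or more) and the mast comes free (value of joint button above 0.05 rad and value of joint mast between 0.005 and 0.035 m), for 0.02 s.
2. the button is up again and the mast stands at its first stop (value of joint button below 0.025 rad and value of joint mast between 0.015 and 0.035 m), for 0.2 s.
3. the mast is pulled to its second stop and held by the fingers (value of joint mast above 0.094 m and contact force between the fingers and stand above 4 N), for 0.2 s.
At the end, for the whole second after the job is handed in: The mast is out to within 6 mm of its second stop, with its head 206 mm or more above the table, at rest, the fingers still bear on it with more than 4 N, the button is up (below 0.025 rad), and the jam jar, spice jar and mug stand upright within 30 mm of where they stood (all of step 3 and velocity of joint mast between -0.01 and 0.01 m/s and height (world z) of head above 0.206 m and value of joint button below 0.025 rad and distance of each of jar, spice, mug from where it was at the start of the episode below 0.03 m and angle between each of jar, spice, mug's own z axis and vertical below 0.2 rad); the arm keeps its last pose, push and grip.
It fails at once if the red jam jar is pushed more than 30 mm or tipped (distance of jar from where it was at the start of the episode above 0.03 m or angle between jar's own z axis and vertical above 0.3 rad).
It fails at once if the green-capped spice jar is pushed more than 30 mm or tipped (distance of spice from where it was at the start of the episode above 0.03 m or angle between spice's own z axis and vertical above 0.3 rad).
It fails at once if the mug is pushed more than 30 mm or tipped (distance of mug from where it was at the start of the episode above 0.03 m or angle between mug's own z axis and vertical above 0.3 rad).
It also fails if it takes over 40 s, if anything falls off the work surface, if the arm or the gripper's body presses on something with over 40 N, if the wrist force passes 120 N, or if a joint passes its speed limit or range.

## Working session

There is one attempt and no reset: what is moved stays moved. The work goes in short steps, Python scripts to look and compute and a tool call to move; the robot and the scene stay as the last step left them, time stands still between calls to the robot, and variables do not carry over. Pictures are saved under pics/ and viewed, at most 10 in all, crops included, and the job is handed in when it is done.

Besides the shell and the picture viewer there is one more tool, called after "Emit:" as a command line: name --argument value ..., lists and objects as JSON in quotes. move_arm: Moves the arm, as the interface text tells. Shifts and turns lie within -1 to 1; 1 stands for 0.3 m of shift or pi/2 rad of turn. Its arguments: {"type":"object","properties":{"moves":{"type":"array"},"grip":{"type":"number"}},"required":["moves"]}

```bash
mkdir -p pics
cat > h.py <<'E'
import numpy as np, cv2
from workcell import ctrl
def tri(pts):
    A=[];
    for n,(u,v) in pts.items():
        c=ctrl.get_calibration(n);R=cv2.Rodrigues(np.array(c["rvec"],float))[0]
        P=np.array(c["K"])@np.c_[R,np.array(c["tvec"]).ravel()]
        A+=[u*P[2]-P[0],v*P[2]-P[1]]
    X=np.linalg.svd(np.array(A))[2][-1];return X[:3]/X[3]
def proj(n,X):
    c=ctrl.get_calibration(n);return cv2.projectPoints(np.array(X,float).reshape(-1,3),np.array(c["rvec"],float),np.array(c["tvec"],float),np.array(c["K"],float),None)[0].reshape(-1,2)
E
python3 - <<'E'
from h import *
ims=[]
for n in("side","top"):
    im=ctrl.get_image(n);ims.append(im)
    for l in("stand","head","button_top","jar","spice","mug"):
        r=ctrl.place_of(n,l)[:2];print(n,l,[(np.round(d["point"],3),round(d["p"],2)) for d in r])
        t=ctrl.trace(n,l)[:1]
        if t: v,u=np.nonzero(t[0]["region"]);print("   px",u.min(),u.max(),v.min(),v.max(),round(u.mean(),1),round(v.mean(),1))
cv2.imwrite("pics/a_side.png",ims[0]);cv2.imwrite("pics/a_top.png",ims[1])
s=ctrl.sense();print(s["clock"],s["tool_pos"],s["eef_rot"])
E
```

```text
side stand [(array([ 0.564, -0.123, -0.002]), 0.7)]
   px 247 299 169 211 269.4 196.3
side head [(array([ 0.544, -0.074,  0.112]), 0.56)]
   px 254 265 169 180 259.4 174.4
side button_top []
side jar [(array([ 0.421, -0.427,  0.002]), 0.64)]
   px 313 337 224 262 325.3 243.1
side spice [(array([ 0.564, -0.118,  0.   ]), 0.61), (array([ 0.611, -0.436,  0.001]), 0.58)]
   px 354 367 210 236 360.2 223.9
side mug [(array([0.444, 0.279, 0.005]), 0.86)]
   px 154 176 155 186 165.8 171.1
top stand [(array([ 0.571, -0.116, -0.001]), 0.75)]
   px 248 300 158 202 273.9 180.1
top head [(array([ 0.543, -0.075,  0.111]), 0.73)]
   px 255 268 180 193 261.2 186.4
top button_top [(array([ 0.6  , -0.158,  0.038]), 0.49)]
   px 283 292 166 175 287.6 170.6
top jar [(array([ 0.423, -0.419, -0.002]), 0.66)]
   px 363 393 214 237 378.1 225.9
top spice [(array([ 0.61 , -0.437, -0.   ]), 0.63), (array([ 0.544, -0.076,  0.111]), 0.41)]
   px 367 392 153 172 379.7 162.7
top mug [(array([0.444, 0.283, 0.002]), 0.98)]
   px 120 162 209 238 137.7 223.7
1.3 [ 0.25474577 -0.57073844  0.24527905] [ 9.78049711e-01  2.08371695e-01  9.96452291e-06 -1.08105909e-05]
```

View pics/a_side.png

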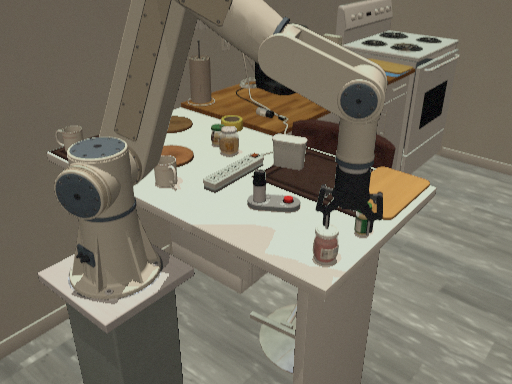

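View pics/a_top.png

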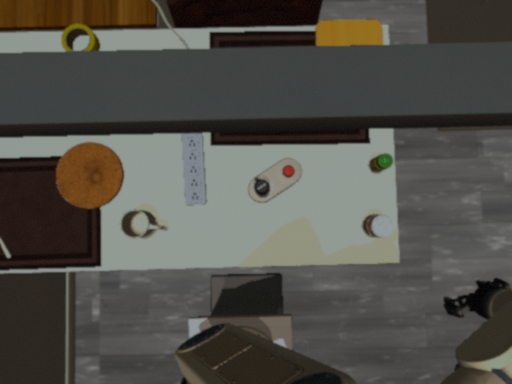

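Run:
```python
from h import *
print("head tri",tri({"side":(259.4,174.4),"top":(261.2,186.4)}))
for n in("side","top"): print(n,proj(n,[[.544,-.075,.1135],[.601,-.158,.036],[.25,-.57,.24]]).round(1).tolist())
from scipy.spatial.transform import Rotation as R
print(R.from_quat(ctrl.sense()["eef_rot"]).as_matrix().round(3))
```

```text
head tri [ 0.54319205 -0.07499573  0.11696551]
side [[259.2, 175.3], [288.2, 196.7], [345.2, 232.5]]
top [[261.7, 185.8], [287.8, 168.5], [461.0, 293.1]]
[[ 0.913  0.408  0.   ]
 [ 0.408 -0.913  0.   ]
 [ 0.    -0.    -1.   ]]
```

The side view shows the stand with the black head near (259,175) and the button near (288,199). In the top view they are near (262,186) and (288,171). Both views agree with the networks and the given heights, so I'm going above the button with the fingers shut.

Emit:
move_arm --moves '[0.108, -0.052, 0, 0, 0, 0, 0.108, -0.052, 0, 0, 0, 0, 0.108, -0.052, 0, 0, 0, 0, 0.108, -0.052, 0, 0, 0, 0, 0.108, -0.052, 0, 0, 0, 0]' --grip 0

```text
clock: 1.72
tool_pos: [0.3716, -0.4322, 0.2454]
eef_rot: [0.978, 0.208, 0.0, 0.0]
force: [0.3, 0.7, 0.6]
finger_gap: 0.304
grip_force: 0.0
```

Emit:
move_arm --moves '[0.108, -0.052, 0, 0, 0, 0, 0.108, -0.052, 0, 0, 0, 0, 0.108, -0.052, 0, 0, 0, 0, 0.108, -0.052, 0, 0, 0, 0, 0.108, -0.052, 0, 0, 0, 0]'

```text
clock: 2.13
tool_pos: [0.488, -0.2947, 0.2455]
eef_rot: [0.978, 0.208, 0.0, 0.0]
force: [1.0, -0.7, -0.2]
finger_gap: -0.001
grip_force: 0.0
```

Emit:
move_arm --moves '[0.1, -0.05, 0, 0, 0, 0, 0.1, -0.05, 0, 0, 0, 0, 0.1, -0.05, 0, 0, 0, 0, 0.1, -0.05, 0.08, 0, 0, 0, 0.08, -0.05, 0.08, 0, 0, 0]'

```text
clock: 2.55
tool_pos: [0.5907, -0.1676, 0.1984]
eef_rot: [0.978, 0.209, 0.002, 0.001]
force: [-0.3, -0.7, -0.7]
finger_gap: 0.0
grip_force: 0.0
```

Run:
```python
from h import *
print(ctrl.tip_extent,"btn",tri({"side":(288,199),"top":(288,171)}))
for n in("side","top"):
    im=ctrl.get_image(n);u,v=270,185
    c=cv2.resize(im[v-75:v+45,u-80:u+80],None,fx=5,fy=5,interpolation=cv2.INTER_CUBIC);cv2.imwrite(f"pics/b_{n}.png",c)
    for l in("button_top","head"): print(n,l,[(np.round(d["point"],3),round(d["p"],2)) for d in ctrl.place_of(n,l)[:2]])
    m=cv2.inRange(cv2.cvtColor(im,cv2.COLOR_BGR2HSV),(0,150,80),(8,255,255))|cv2.inRange(cv2.cvtColor(im,cv2.COLOR_BGR2HSV),(172,150,80),(180,255,255))
    v,u=np.nonzero(m[150:215,270:305]);print("red",len(u),u.mean()+270,v.mean()+150)
s=ctrl.sense();print(s["clock"],s["tool_pos"],s["finger_gap"],proj("side",s["tool_pos"]),proj("top",s["tool_pos"]))
```

```text
0.014 btn [ 0.59521626 -0.16019267  0.0299982 ]
side button_top [(array([ 0.567, -0.121,  0.001]), 0.59), (array([ 0.593, -0.163,  0.037]), 0.58)]
side head [(array([ 0.545, -0.074,  0.112]), 0.58)]
red 52 287.9807692307692 198.98076923076923
top button_top []
top head [(array([ 0.543, -0.078,  0.116]), 0.49)]
red 0 nan nan
2.85 [ 0.5880086  -0.16978202  0.19799582] -0.0011127595487528737 [[290.42308116 155.89588154]] [[297.06086395 166.13601127]]<stdin>:8: RuntimeWarning: Mean of empty slice.
  ret = ret.dtype.type(ret / rcount)
```

Emit:
move_arm --moves '[0.041, -0.018, 0.1, 0, 0, 0, 0, 0, 0.12, 0, 0, 0, 0, 0, 0.12, 0, 0, 0, 0, 0, 0.11, 0, 0, 0, 0, 0, 0, 0, 0, 0]'

```text
clock: 3.27
tool_pos: [0.5931, -0.1594, 0.0575]
eef_rot: [0.978, 0.208, -0.004, -0.002]
force: [-0.8, 0.2, -0.4]
finger_gap: 0.002
grip_force: 0.0
```

Run:
```python
from h import *
c=[]
for n,(u,v) in(("side",(275,180)),("top",(275,180))):
    im=ctrl.get_image(n);c.append(cv2.resize(im[v-50:v+50,u-65:u+65],None,fx=3,fy=3,interpolation=cv2.INTER_CUBIC))
cv2.imwrite("pics/c.png",np.hstack(c))
s=ctrl.sense();print(s["clock"],s["tool_pos"],s["force"])
```

```text
3.3667 [ 0.59662234 -0.16007538  0.06283459] [ 0.56321239 -1.11626307  0.85329749]
```

View pics/c.png

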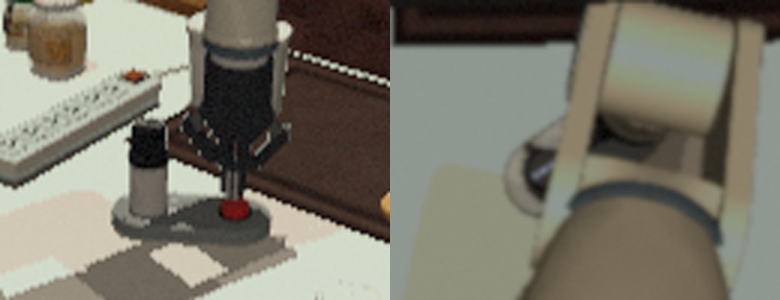

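The fingers stand right over the button at crop (232,205), and the mast is clear of the gripper. I'm pressing now.

Emit:
move_arm --moves '[0, 0, 0.03, 0, 0, 0, 0, 0, 0.02, 0, 0, 0, 0, 0, 0.02, 0, 0, 0, 0, 0, 0, 0, 0, 0, 0, 0, 0, 0, 0, 0]'

```text
clock: 3.78
tool_pos: [0.5985, -0.1598, 0.0424]
eef_rot: [0.978, 0.208, 0.001, 0.001]
force: [2.6, -2.8, 5.0]
finger_gap: -0.001
grip_force: 2.5
```

Run:
```python
from h import *
im=ctrl.get_image("side");print([(np.round(d["point"],3),round(d["p"],2)) for d in ctrl.place_of("side","head")[:2]])
t=ctrl.trace("side","head")
if t: v,u=np.nonzero(t[0]["region"]);print(u.min(),u.max(),v.min(),v.max(),u.mean(),v.mean(),proj("side",[[.544,-.075,.1135],[.544,-.075,.136]]))
s=ctrl.sense();print(s["clock"],s["tool_pos"],s["force"])
```

```text
[(array([ 0.544, -0.073,  0.131]), 0.46)]
254 265 164 180 259.00694444444446 170.76388888888889 [[259.16871534 175.2558206 ]
 [259.21959193 169.27875177]]
3.9333 [ 0.59806192 -0.15943703  0.04224089] [ 3.25543529 -3.31221937  4.54752629]
```

Emit:
move_arm --moves '[0, 0, -0.12, 0, 0, 0, 0, 0, -0.13, 0, 0, 0, 0, 0, -0.13, 0, 0, 0, 0, 0, -0.13, 0, 0, 0, 0, 0, -0.05, 0, 0, 0]'

```text
clock: 4.35
tool_pos: [0.5979, -0.1589, 0.2143]
eef_rot: [0.978, 0.208, 0.002, 0.001]
force: [1.0, 0.6, -0.1]
finger_gap: -0.001
grip_force: 0.0
```

Emit:
move_arm --moves '[-0.012, -0.08, 0, 0, 0, 0, -0.012, -0.08, 0, 0, 0, 0, -0.012, -0.086, 0, 0, 0, 0, -0.011, -0.086, 0, 0, 0, 0, 0, 0, 0, 0, 0, 0]' --grip 1

```text
clock: 4.77
tool_pos: [0.5394, -0.0704, 0.2083]
eef_rot: [0.978, 0.209, -0.002, -0.002]
force: [0.1, -0.2, -0.1]
finger_gap: 0.708
grip_force: 0.0
```

Run:
```python
from h import *
c=[]
for n,(u,v) in(("side",(270,175)),("top",(270,180))):
    im=ctrl.get_image(n);c.append(cv2.resize(im[v-50:v+50,u-65:u+65],None,fx=3,fy=3,interpolation=cv2.INTER_CUBIC))
    for l in("button_top","head"): print(n,l,[(np.round(d["point"],3),round(d["p"],2)) for d in ctrl.place_of(n,l)[:2]])
    t=ctrl.trace(n,"head")
    if t: v,u=np.nonzero(t[0]["region"]);print(u.min(),u.max(),v.min(),v.max(),u.mean(),v.mean(),proj(n,[[.544,-.075,.1135],[.544,-.075,.136]]))
cv2.imwrite("pics/d.png",np.hstack(c))
s=ctrl.sense();print(s["clock"],s["tool_pos"],s["force"],s["finger_gap"])
```

```text
side button_top [(array([ 0.593, -0.16 ,  0.035]), 0.54), (array([0.444, 0.281, 0.003]), 0.54)]
side head [(array([ 0.544, -0.072,  0.135]), 0.54), (array([ 0.423, -0.426,  0.004]), 0.35)]
254 265 163 180 259.5 170.6883116883117 [[259.16871534 175.2558206 ]
 [259.21959193 169.27875177]]
top button_top []
top head []
5.1667 [ 0.54368877 -0.07444195  0.20905462] [ 0.43674612 -0.61546115 -0.29269721] 1.0015286759553623
```

View pics/d.png

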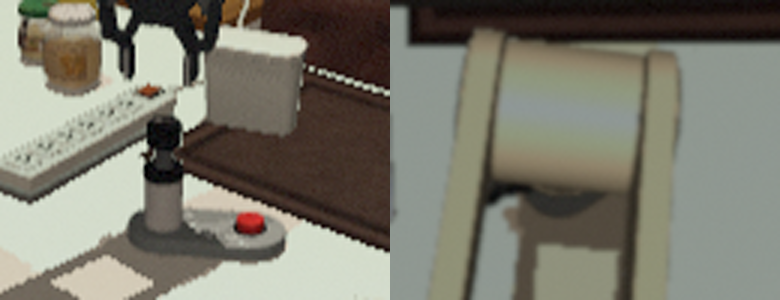

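The mast stands at its first stop, with the head at crop (163,130). The button is up, and the open fingers are centred over the head. I'm descending to grip it.

Emit:
move_arm --moves '[0, 0, 0.08, 0, 0, 0, 0, 0, 0.08, 0, 0, 0, 0, 0, 0.06, 0, 0, 0, 0, 0, 0.04, 0, 0, 0, 0, 0, 0, 0, 0, 0]'

```text
clock: 5.58
tool_pos: [0.542, -0.074, 0.1288]
eef_rot: [0.978, 0.208, -0.002, -0.001]
force: [-0.8, 0.6, -0.9]
finger_gap: 1.0
grip_force: 0.0
```

Emit:
move_arm --moves '[0, 0, 0, 0, 0, 0, 0, 0, 0, 0, 0, 0, 0, 0, 0, 0, 0, 0, 0, 0, 0, 0, 0, 0, 0, 0, 0, 0, 0, 0]' --grip 0

```text
clock: 6.0
tool_pos: [0.5447, -0.0748, 0.1325]
eef_rot: [0.978, 0.208, 0.001, 0.001]
force: [1.3, -5.9, -0.6]
finger_gap: 0.449
grip_force: 60.1
```

Emit:
move_arm --moves '[0, 0, 0, 0, 0, 0, 0, 0, 0, 0, 0, 0, 0, 0, 0, 0, 0, 0, 0, 0, 0, 0, 0, 0, 0, 0, 0, 0, 0, 0]'

```text
clock: 6.42
tool_pos: [0.5447, -0.0748, 0.1324]
eef_rot: [0.978, 0.208, 0.001, 0.001]
force: [2.9, -5.8, 0.3]
finger_gap: 0.451
grip_force: 60.1
```

Emit:
move_arm --moves '[0, 0, -0.03, 0, 0, 0, 0, 0, -0.05, 0, 0, 0, 0, 0, -0.06, 0, 0, 0, 0, 0, -0.06, 0, 0, 0, 0, 0, -0.03, 0, 0, 0]'

```text
clock: 6.83
tool_pos: [0.5446, -0.0748, 0.2022]
eef_rot: [0.978, 0.208, 0.001, 0.001]
force: [6.3, -5.8, -12.0]
finger_gap: 0.449
grip_force: 61.7
```

Emit:
move_arm --moves '[0, 0, -0.01, 0, 0, 0, 0, 0, -0.01, 0, 0, 0, 0, 0, 0, 0, 0, 0, 0, 0, 0, 0, 0, 0, 0, 0, 0, 0, 0, 0]'

```text
clock: 7.25
tool_pos: [0.5445, -0.0748, 0.2064]
eef_rot: [0.978, 0.208, 0.001, 0.001]
force: [6.7, -4.9, -11.6]
finger_gap: 0.449
grip_force: 61.8
```

Run:
```python
from h import *
c=[]
im=ctrl.get_image("side")
for l in("button_top","head"): print(l,[(np.round(d["point"],3),round(d["p"],2)) for d in ctrl.place_of("side",l)[:2]])
cv2.imwrite("pics/e.png",cv2.resize(im[115:215,205:335],None,fx=4,fy=4,interpolation=cv2.INTER_CUBIC))
s=ctrl.sense();print(s["clock"],s["tool_pos"],s["force"],s["finger_gap"],proj("side",[.544,-.075,.2135]))
```

```text
button_top [(array([ 0.593, -0.162,  0.037]), 0.51)]
head [(array([ 0.542, -0.074,  0.206]), 0.51)]
7.4 [ 0.54455409 -0.07482742  0.20632935] [  7.08442282  -5.94390315 -11.93839143] 0.44455843485410457 [[259.39972341 148.11659629]]
```

View pics/e.png

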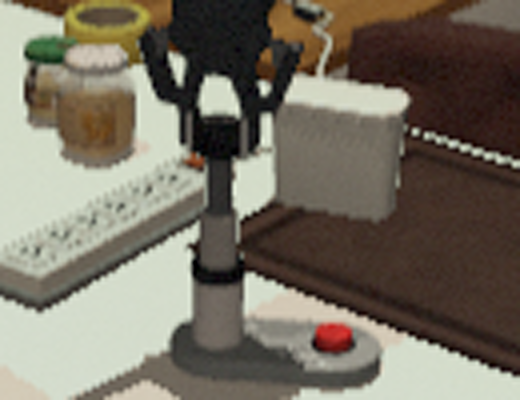

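The head is held with the mast almost fully out, and the button at crop (333,337) is up. The force of 12 N is the spring alone, so I'm creeping up to the hard stop.

Emit:
move_arm --moves '[0, 0, -0.005, 0, 0, 0, 0, 0, -0.005, 0, 0, 0, 0, 0, 0, 0, 0, 0, 0, 0, 0, 0, 0, 0, 0, 0, 0, 0, 0, 0]'

```text
clock: 7.82
tool_pos: [0.5446, -0.0748, 0.2093]
eef_rot: [0.978, 0.208, 0.001, 0.001]
force: [6.3, -6.3, -11.1]
finger_gap: 0.449
grip_force: 63.2
```

Emit:
move_arm --moves '[0, 0, -0.003, 0, 0, 0, 0, 0, -0.003, 0, 0, 0, 0, 0, 0, 0, 0, 0, 0, 0, 0, 0, 0, 0, 0, 0, 0, 0, 0, 0]'

```text
clock: 8.23
tool_pos: [0.5445, -0.0748, 0.2095]
eef_rot: [0.978, 0.208, 0.001, 0.001]
force: [11.4, -6.8, -25.5]
finger_gap: 0.448
grip_force: 64.9
```

The force jumped to 25 N and the height stopped rising, so the mast is at its hard stop. I'll settle once and hand in.

Emit:
move_arm --moves '[0, 0, 0, 0, 0, 0, 0, 0, 0, 0, 0, 0, 0, 0, 0, 0, 0, 0, 0, 0, 0, 0, 0, 0, 0, 0, 0, 0, 0, 0]'

```text
clock: 8.65
tool_pos: [0.5445, -0.0748, 0.2095]
eef_rot: [0.978, 0.208, 0.001, 0.001]
force: [12.0, -7.0, -26.4]
finger_gap: 0.445
grip_force: 64.9
```

```bash
python3 -c "
from h import *
im=ctrl.get_image('side');print(ctrl.place_of('side','head')[:1],ctrl.sense()['tool_pos'],ctrl.sense()['force'])
print(ctrl.sign_off())"
```

```text
[{'point': [0.5432, -0.0744, 0.21], 'p': 0.61}] [ 0.54444671 -0.07479744  0.20953613] [ 13.55592929  -7.25143253 -26.476314  ]
the job is handed in; nothing more can be done
None
```

I pressed the button and it came back up, the mast popped to its first stop, and the arm has pulled it to its second stop and is still holding the head there; I handed the job in, but no verdict came back.

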